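# Lay out the cream sample set on the lab bench

## Robot

A 6-joint arm with a two-finger parallel gripper is mounted at the origin on the work surface. World frame = base frame: x ahead of the robot, y to its left, z up, the work surface at z = 0. Lengths are in m, angles in rad, forces in N, time in s.
With the tool pointing down it reaches from about 0.325 to 0.775 m from the base axis. Payload 5.5 kg.
Tool frame: the origin (TCP) lies midway between the tips of the shut fingers; the grasp point (between the pads) lies bot.pinch_z behind it (bot.pinch_z is the distance from the TCP to the grasp point, in m); z points along the fingers, y is the line along which they close (so a half turn about z gives the same grasp; the last joint's range is limited). The gripper opens to 85 mm and grips with 20 to 120 N. Pads are 22 mm wide; open, the fingers measure 114 mm over their backs; the gripper's body (76 mm by 85 mm) begins 54 mm behind the grasp point. The pads swing forward as they close: fully open they stand 13 mm farther back than shut.
Start: joints at [1.088, 0.091, 1.231, -0, 1.82, -0.057], TCP at [0.248, 0.546, 0.202] pointing down, gripper open.
Joint ranges: [-2.87, 2.87], [-0.86, 2.18], [0.17, 2.46], [-1.51, 4.65], [0.06, 2.69], [-2.65, 2.65]. Speed limits (rad/s): [2.57, 2.57, 3.01, 3.14, 3.14, 3.14].

## Interface

Orientations are given as a unit quaternion [x, y, z, w].
In Python, from rig import bot gives the robot as it stands.
- The arm moves only by the tool step_arm, never from a script. Its argument "commands" is a list of rows, each a list of 4 numbers: the shift along the tool's x, y, z as a fraction of full scale, then the turn about the tool's z as a fraction of full scale. In form: [[dx, dy, dz, roll], ...]. A call has 1 to 20 rows; each row shifts and turns the commanded pose from where the row before left it, along the tool's axes as they then stand; what a row does not reach is not made up. Full scale, the value 1, is 3 cm for a shift and 6 degrees for a turn. A row lasts 1/10 s, in which the tool goes at most 50 mm and 8.59 degrees, less where a joint would pass 70% of its speed; a pose out of reach is approached as far as the arm can. A call with a number of a shift or a turn outside -1 to 1 is refused whole. A call with a gripper value outside its range is refused whole. "claw" is the opening, from 0 (shut) to 1 (fully open), set as the call begins (left out, the last holds). The fingers move at their own pace and stop on an object; "squeeze" is the grip in N (left out, the last holds). Time passes only in rows, so rows that do not move let the fingers close. It gives the time, the measured TCP pose, the force, the opening and the grip force at its end, in the units of the state.
- bot.sense(): the state, without advancing time (a new reading comes with each control period).
- bot.grab_frame(name): name is "side" or "top" or "wrist"; returns a dict with "image" (420x560x3 uint8, red, green, blue), "intrinsics" (3x3 intrinsics, pixels), "D" ([k1, k2, p1, p2, k3] as OpenCV has them; the pictures are not rectified), "rvec" (rotation vector, rad) and "tvec" (3), from world to camera coordinates, as OpenCV has them; the wrist camera has in their place "hand_eye" (4x4, takes a point from camera to tool coordinates, whose origin is the TCP and whose axes are the flange's). Camera axes: x right, y down, z forward; pixel columns grow to the right and rows downward; lengths in m; the calibration is good to about 2 mm. A picture is of the moment at which its call begins: read the wrist's pose just before it. There is no depth.
- bot.hand_in(): hands the job in; it is judged then, once.
Trained networks look in a picture, given as the dict that the camera call returned (one of the last four; its "shot" number tells which), for a name from the list of things; names that differ only in an ending like _2 or _b are one class to them, and where a whole thing is asked for, a point or a joint stands for the part that bears it (a point fixed in the world has none). Each returns a list of dicts, best first, with "conf" (0 to 1); they miss things now and then, are a little off and sometimes report something else, mostly with a low value. They report only what shows in the picture. A call takes as long as a camera call. They do not tell look-alikes from the thing itself.
- bot.spot_in(thing, picture): "box" ([left, top, width, height] in pixels, round what is visible of it).
The state is a dict: "time": time; "joints": joint angles; "qvel": joint speeds; "joint_efforts": joint torques, N m; "tool_pos": TCP position; "ee_rot": TCP orientation; "wrist_force": force on the tool from outside, world axes, zero at the start; "ft_torque": the same for the moment, N m; "finger_gap": finger opening in m; "gripper_force": force on a finger pad.
Only numpy, scipy, OpenCV 4.12 (cv2) and the standard library are available. Lean on these libraries where they do the work, as an engineer would, in place of code of your own. Each camera call takes 0.05 s, during which the arm holds its last target. There are 200 camera calls.

## Task

Set out the sample display, front meaning the robot's side: put the larger petri dish in the middle of the white square plinth and stand the cream jar centred on top of that dish. Stand the spray bottle midway between the conical flask and the brown reagent bottle, in line with them, then stand the dropper bottle directly in front of the spray bottle, square to that line, with about 30 mm clear between the two. Everything ends upright and let go, and the flask and the reagent bottle stay where they are.

Things in the scene. Friction and masses are not known exactly. Their poses are not given: they have to be found in the camera images.
- dish: The larger petri dish, closed: a flat pale disc 64 mm in diameter and 18 mm high (lower half 62 mm), cream contents, 60 g. Lies flat, loose, on the bench. Origin at the centre of its underside, z up. (A smaller dish, 42 mm across and 14 mm high, also lies on the bench and plays no part.)
- jar: Cream jar: a short white cylinder with a plain metal lid of the same width, 54 mm in diameter, 40 mm high, flat top, about 100 g, standing loose on the bench. Origin at the centre of its underside, z up.
- spray: Spray bottle: slim pale cylinder 34 mm in diameter up to 78 mm height, short shoulder, then a white cap 22 mm in diameter; 112 mm high in all, about 90 g, standing loose. Origin at the centre of its underside, z up.
- dropper: Dropper bottle: brown cylinder 30 mm in diameter up to 68 mm height, then a black collar 20 mm wide and a rubber bulb 14 mm wide; 108 mm high in all, about 70 g, standing loose. Origin at the centre of its underside, z up.
- plinth: White square display plinth, 110 x 110 mm, 20 mm high, fixed to the bench, turned at most 0.4 rad. Origin at the centre of its underside (its top is 20 mm above), x and y along its sides, z up.
- sheet: Printed paper sheet, 210 x 297 mm, fixed flat on the bench, no height to speak of, with the conical flask and the reagent bottle on it. Origin at its centre, midway between the two. Its y axis runs along the line through them (each 100 mm from the centre, in either order); its -x axis points to the front, the robot's side. Turned at most 0.2 rad from the world axes.
- flask: Conical glass flask: 76 mm in diameter at the foot, 30 mm at the neck (38 mm at the lip), 125 mm high, 350 g, loose, not to be moved. Origin at the centre of its underside.
- reagent: Brown reagent bottle with white label and black cap: 68 mm in diameter up to 75 mm height, cap 36 mm, 120 mm high, 450 g, loose, not to be moved. Origin at the centre of its underside.
Things that resemble listed ones, but are neither listed nor needed, are in the scene too. Leave any blue look-alike of the jar alone.

How it is judged:
At the end, for the whole second after the job is handed in: All upright and at rest: dish on the plinth, centred to 12 mm; jar on the dish, to 10 mm; spray bottle within 15 mm of midway between flask and reagent bottle; dropper bottle in front of it, 15 to 45 mm clear, within 22 mm of the line through the midpoint square to flask and bottle (horizontal distance between dish and plinth below 0.012 m and height (world z) of dish between 0.016 and 0.024 m and horizontal distance between jar and dish below 0.01 m and height (world z) of jar between 0.034 and 0.042 m and horizontal distance between spray and sheet below 0.015 m and height (world z) of each of spray, dropper below 0.006 m and y of dropper in the frame of sheet between -0.022 and 0.022 m and x of dropper in the frame of sheet below -0.03 m and horizontal distance between dropper and spray between 0.047 and 0.077 m and angle between each of dish, jar, spray, dropper's own z axis and vertical below 0.1 rad and linear speed of each of dish, jar, spray, dropper below 0.02 m/s and angular speed of each of dish, jar, spray, dropper below 0.3 rad/s); the robot touches nothing.
It fails at once if the conical flask was shifted by more than 20 mm (distance of flask from where it was at the start of the episode above 0.02 m).
It fails at once if the reagent bottle was shifted by more than 20 mm (distance of reagent from where it was at the start of the episode above 0.02 m).
It also fails if it takes over 112 s, if anything falls off the work surface, if the arm or the gripper's body presses on something with over 40 N, if the wrist force passes 120 N, or if a joint passes its speed limit or range.

## Working session

There is one attempt and no reset: what is moved stays moved. The work goes in short steps, Python scripts to look and compute and a tool call to move; the robot and the scene stay as the last step left them, time stands still between calls to the robot, and variables do not carry over. Pictures are saved under pics/ and viewed, at most 17 in all, crops included, and the job is handed in when it is done.

Besides the shell and the picture viewer there is one more tool, called after "Request:" as a command line: name --pt "numbers of a row" for each row, then --argument value for the rest. step_arm: Moves the arm, as the interface text tells. Its arguments: {"type":"object","properties":{"commands":{"type":"array"},"claw":{"type":"number"},"squeeze":{"type":"number"}},"required":["commands"]}

```bash
mkdir -p pics
cat > h.py <<'E'
import numpy as np, cv2
from scipy.spatial.transform import Rotation as R
from rig import bot
def ray(f,uv):
    p=cv2.undistortPoints(np.array([[uv]],float),np.array(f["intrinsics"]),np.array(f["D"],float))[0,0]
    Rm=cv2.Rodrigues(np.array(f["rvec"],float))[0]; t=np.array(f["tvec"],float).ravel()
    return -Rm.T@t, Rm.T@np.array([p[0],p[1],1])
def at_z(f,uv,z):
    o,d=ray(f,uv); return o+d*(z-o[2])/d[2]
def proj(f,P):
    return cv2.projectPoints(np.array(P,float).reshape(-1,3),np.array(f["rvec"],float),np.array(f["tvec"],float),np.array(f["intrinsics"]),np.array(f["D"],float))[0][:,0]
def save(f,n): cv2.imwrite("pics/"+n,cv2.cvtColor(f["image"],cv2.COLOR_RGB2BGR))
E
python3 - <<'E'
from h import *
import pickle
s=bot.sense();print(s["tool_pos"],s["ee_rot"],bot.pinch_z,s["finger_gap"])
fr={}
for n in("top","side"):
    f=bot.grab_frame(n);save(f,n+"0.png");fr[n]=f
    print(n,ray(f,(280,210)))
    for t in"dish jar spray dropper plinth sheet flask reagent".split():
        print(t,[(np.round(d["box"]).astype(int).tolist(),round(d["conf"],2)) for d in bot.spot_in(t,f)[:4]])
pickle.dump(fr,open("fr.pkl","wb"))
E
```

```text
[0.24767672 0.54611066 0.20102677] [ 2.11306743e-01  9.77419276e-01 -9.72936839e-04 -2.67961191e-04] 0.0187 0.08540415603165925
top (array([0.40444693, 0.02229038, 1.04939368]), array([ 0.08042538, -0.00157481, -0.99679225]))
dish [([232, 220, 23, 25], 0.58)]
jar [([141, 175, 23, 23], 0.66), ([129, 256, 28, 24], 0.66), ([147, 215, 28, 27], 0.58)]
spray [([331, 225, 18, 17], 0.63)]
dropper [([418, 214, 22, 12], 0.53)]
plinth [([179, 138, 49, 53], 0.64)]
sheet [([294, 123, 125, 94], 0.86)]
flask [([381, 141, 37, 36], 0.89)]
reagent [([308, 157, 26, 30], 0.9), ([418, 211, 21, 16], 0.64)]
side (array([0.37471957, 0.60979143, 0.79410288]), array([ 0.13784292, -0.60858833, -0.78158343]))
dish [([289, 245, 30, 31], 0.96)]
jar [([254, 339, 36, 45], 0.8), ([191, 338, 30, 36], 0.79), ([311, 379, 32, 41], 0.66)]
spray [([326, 142, 22, 40], 0.94)]
dropper [([331, 83, 14, 39], 0.61)]
plinth [([164, 256, 78, 66], 0.71)]
sheet [([213, 105, 98, 96], 0.68)]
flask [([255, 78, 30, 57], 0.78), ([160, 254, 85, 73], 0.53), ([245, 134, 32, 54], 0.29)]
reagent [([242, 133, 36, 57], 0.88)]
```

Run:
```python
import cv2
for n in("top","side"):
    i=cv2.imread(f"pics/{n}0.png"); i=i[90:315,100:460] if n=="top" else i[60:440,130:490]
    s=2.2 if n=="top" else 1.57
    cv2.imwrite(f"pics/{n}0c.png",cv2.resize(i,None,fx=s,fy=s,interpolation=cv2.INTER_CUBIC))
```

```text
(no output)
```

View pics/top0c.png

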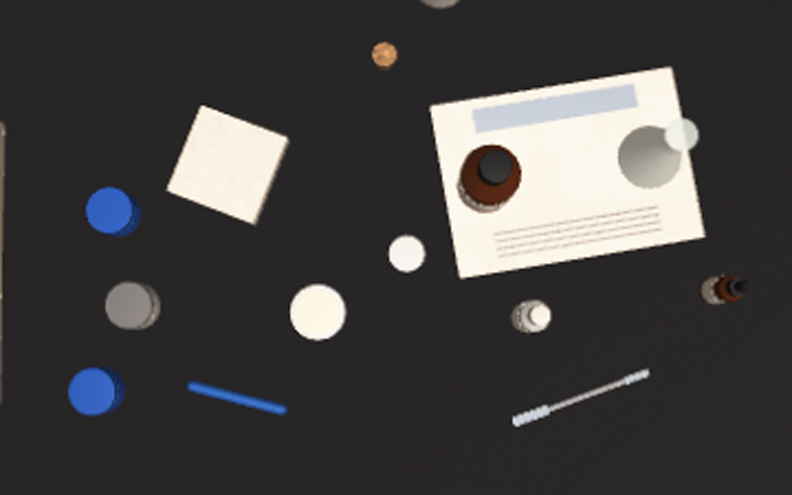

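View pics/side0c.png

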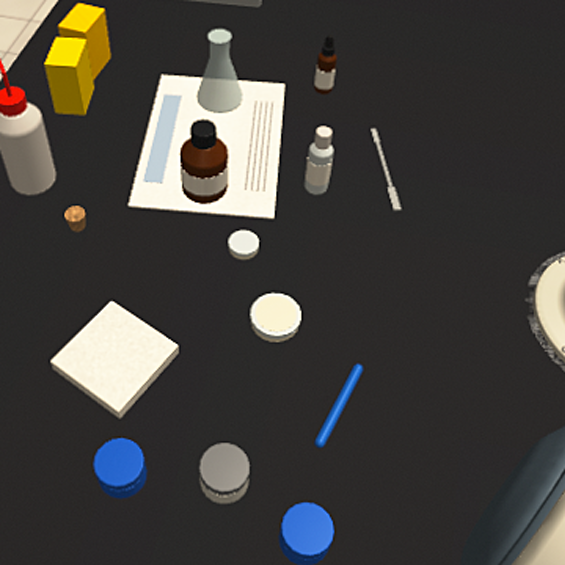

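The top view (up = +x, left = +y) shows the grey-lidded jar at full-image (159,229) between two blue look-alikes. The large dish is at (244,232), the small one at (285,205), the plinth at (204,165) and the sheet at about (358,169). The spray bottle is at (342,234) and the dropper at (427,222). The side view agrees.

```bash
cat > meas.py <<'E'
from h import *
import pickle
from scipy.optimize import least_squares
fr=pickle.load(open("fr.pkl","rb")); T,S=fr["top"],fr["side"]
def sub(f,pts):
    g=cv2.cvtColor(f["image"],cv2.COLOR_RGB2GRAY)
    return cv2.cornerSubPix(g,np.array(pts,np.float32).reshape(-1,1,2),(3,3),(-1,-1),(3,50,.01))[:,0]
t=lambda x,y:(x/2.2+100-.3,y/2.2+90-.3)
s=lambda x,y:(x/1.57+130-.2,y/1.57+60-.2)
def fit(w,h,z,tp,sp,x0):
    # corners order in tp/sp: (+x,+y),(+x,-y),(-x,-y),(-x,+y)
    C=np.array([[w,h],[w,-h],[-w,-h],[-w,h]])/2
    tp,sp=sub(T,tp),sub(S,sp)
    def P(q):
        c,n=np.cos(q[2]),np.sin(q[2]); return np.c_[C@np.array([[c,n],[-n,c]])+q[:2],np.full(4,z)]
    res=lambda q:np.r_[(proj(T,P(q))-tp).ravel(),(proj(S,P(q))-sp).ravel()]
    r=least_squares(res,x0,loss="soft_l1"); print(np.round(r.x,4),np.round(res(r.x),1)); return r.x
print("plinth");fit(.11,.11,.02,[t(202,107),t(288,138),t(256,223),t(168,190)],[s(51,361),s(112,302),s(179,349),s(120,411)],[.5,.2,-.3])
print("sheet");fit(.21,.297,0,[t(430,105),t(671,67),t(705,237),t(459,278)],[s(129,205),s(161,75),s(286,83),s(275,216)],[.5,-.15,.15])
def blob(f,uv,r,thr):
    g=cv2.cvtColor(f["image"],cv2.COLOR_RGB2GRAY); m=(g>thr).astype(np.uint8)
    n,l,st,c=cv2.connectedComponentsWithStats(m); k=l[int(uv[1]),int(uv[0])]; return c[k],st[k]
for nm,z,a,b,thr in(("dish",.018,t(317,312),s(275,315),110),("jar",.04,t(129,306),s(224,466),70),):
    for f,u in((T,a),(S,b)):
        c,st=blob(f,u,0,thr); print(nm,np.round(c,1),st,np.round(at_z(f,c,z),4))
# tall: cap tops
for nm,z,a,b in(("spray",.112,t(540,314),s(323,132)),("dropper",.108,t(740,287),s(327,43)),("flask",.125,t(681,134),s(220,36)),("reagent",.12,t(496,166),s(203,128))):
    print(nm,np.round(at_z(T,a,z),4),np.round(at_z(S,b,z),4))
for nm,bt,bs,H in(("spray",(331,225,18,17),(326,142,22,40),112),("dropper",(418,214,22,12),(331,83,14,39),108)):
    r={"spray":.017,"dropper":.015}[nm]; ru={"spray":.011,"dropper":.005}[nm]
    th=np.linspace(0,6.28,24);pr=[(.0,r),({"spray":.078,"dropper":.068}[nm],r),(H/1e3,ru)]
    def bx(f,q):
        p=proj(f,np.concatenate([np.c_[q[0]+rr*np.cos(th),q[1]+rr*np.sin(th),th*0+z] for z,rr in pr])); return np.r_[p.min(0),p.max(0)]
    tgt=np.r_[bt[0],bt[1],bt[0]+bt[2],bt[1]+bt[3],bs[0],bs[1],bs[0]+bs[2],bs[1]+bs[3]]
    res=lambda q:np.r_[bx(T,q),bx(S,q)]-tgt
    r_=least_squares(res,[.4,-.15],loss="soft_l1");print(nm,r_.x,np.round(res(r_.x),1))
E
python3 meas.py
```

```text
plinth
[ 0.6094  0.2182 -0.383 ] [-0.1  0.4 -0.2  0.1 -0.2  0.3  0.1  1.1 -0.4 -0.1 -0.2 -0.8  0.3 -0.6
 -1.1  0.4]
sheet
[ 0.5973 -0.1858  0.148 ] [ 0.4  0.2  0.1  0.4 -0.1  0.1  0.1  0.   0.2  0.1 -0.3  0.4 -0.3  0.2
 -0.5 -0.2]
dish [244.1 231.4] [232 219  25  26 512] [0.4344 0.1137 0.018 ]
dish [305.3 260.5] [289 246  33  32 745] [0.4326 0.1162 0.018 ]
jar [159.8 228.7] [148 218  25  22 437] [0.4447 0.3241 0.04  ]
jar [272.7 360.4] [257 342  32  39 978] [0.4426 0.3348 0.04  ]
spray [ 0.4248 -0.1298  0.112 ] [ 0.4238 -0.127   0.112 ]
dropper [ 0.4493 -0.3464  0.108 ] [ 0.4512 -0.3315  0.108 ]
flask [ 0.6126 -0.2844  0.125 ] [ 0.6097 -0.2822  0.125 ]
reagent [ 0.5824 -0.0867  0.12  ] [ 0.5812 -0.0841  0.12  ]
spray [ 0.41812268 -0.12799422] [ 0.1  3.5  0.3  0.6 -0.5 -1.5 -3.8  2.8]
dropper [ 0.44915385 -0.35094899] [-1.7  1.   0.   2.1 -1.2 -1.5 -0.7 -1.6]
```

```bash
cat >> h.py <<'E'
def plan(x,y,z,yaw=None):
    """tool y to world angle yaw (deg, mod 180), TCP to xyz: roll and total shift, in full-scale units"""
    s=bot.sense(); M=R.from_quat(s["ee_rot"]).as_matrix(); p=np.array(s["tool_pos"])
    cur=np.degrees(np.arctan2(M[1,1],M[0,1])); d=0
    if yaw is not None:
        d=(yaw-cur+90)%180-90; M=R.from_euler("z",d,degrees=True).as_matrix()@M
    u=M.T@(np.array([x,y,z])-p)/.03
    print("t",round(s["time"],2),"tcp",np.round(p,4),"yaw",round(cur,1),"j6",round(s["joints"][5],2),"gap",round(s["finger_gap"],4))
    print("roll units first",round(-d/6,2),"then shift units",np.round(u,3),"rows>=",int(np.ceil(abs(u).max())))
E
python3 - <<'E'
from h import *
plan(.4335,.1145,.10); plan(.4335,.1145,.0)
import pickle
fr=pickle.load(open("fr.pkl","rb"))
for n,uv in(("top",(159,228.6)),("side",(272.5,356.6))): print(at_z(fr[n],uv,.04))
E
```

```text
t 0.9 tcp [0.2479 0.5464 0.2022] yaw 65.6 j6 -0.06 gap 0.0854
roll units first 0.0 then shift units [-11.582 -10.556   3.407] rows>= 12
t 0.9 tcp [0.2479 0.5464 0.2022] yaw 65.6 j6 -0.06 gap 0.0854
roll units first 0.0 then shift units [-11.582 -10.556   6.74 ] rows>= 12
[0.44493825 0.32602975 0.04      ]
[0.44447226 0.32857559 0.04      ]
```

Request:
step_arm --pt "-0.827 -0.754 0.15 0" --pt "-0.827 -0.754 0.15 0" --pt "-0.827 -0.754 0.15 0" --pt "-0.827 -0.754 0.15 0" --pt "-0.827 -0.754 0.15 0" --pt "-0.827 -0.754 0.15 0" --pt "-0.827 -0.754 0.15 0" --pt "-0.827 -0.754 0.15 0" --pt "-0.827 -0.754 0.15 0" --pt "-0.827 -0.754 0.15 0" --pt "-0.827 -0.754 0.15 0" --pt "-0.827 -0.754 0.15 0" --pt "-0.827 -0.754 0.15 0" --pt "-0.827 -0.754 0.15 0" --pt "0 0 0 0" --pt "0 0 0 0" --pt "0 0 0 0" --claw 1

```text
time: 2.6
tool_pos: [0.4332, 0.1152, 0.1395]
ee_rot: [0.211, 0.977, 0.0, 0.0]
wrist_force: [0.1, 0.3, 0.9]
finger_gap: 0.0853
gripper_force: 0.0
```

```bash
cat >> h.py <<'E'
def wrist(name,thing,z):
    s=bot.sense(); f=bot.grab_frame("wrist"); save(f,name)
    Rt=np.eye(4); Rt[:3,:3]=R.from_quat(s["ee_rot"]).as_matrix(); Rt[:3,3]=s["tool_pos"]
    W=np.linalg.inv(Rt@np.array(f["hand_eye"])); f["rvec"]=cv2.Rodrigues(W[:3,:3])[0]; f["tvec"]=W[:3,3]
    for d in bot.spot_in(thing,f)[:3]:
        b=d["box"]; c=(b[0]+b[2]/2,b[1]+b[3]/2); print(thing,np.round(b),round(d["conf"],2),np.round(at_z(f,c,z),4))
    return f
E
python3 - <<'E'
from h import *
f=wrist("w1.png","dish",.014)
plan(.4335,.1145,.0)
E
```

```text
dish [245. 161.  66.  65.] 0.89 [0.4313 0.1143 0.014 ]
t 2.7 tcp [0.4332 0.1155 0.1395] yaw 65.7 j6 -0.96 gap 0.0853
roll units first 0.0 then shift units [-0.023 -0.029  4.649] rows>= 5
```

View pics/w1.png

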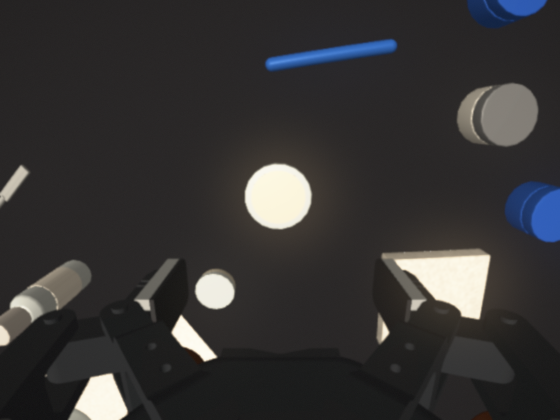

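The wrist view shows the dish at (278,195), which agrees with the top-camera position to about 2 mm. Going down to grasp it.

Request:
step_arm --pt "-0.02 -0.03 0.6 0" --pt "0 0 0.7 0" --pt "0 0 0.7 0" --pt "0 0 0.7 0" --pt "0 0 0.6 0" --pt "0 0 0.5 0" --pt "0 0 0.4 0" --pt "0 0 0.3 0" --pt "0 0 0.1 0" --pt "0 0 0 0" --pt "0 0 0 0"

```text
time: 3.8
tool_pos: [0.4341, 0.1136, 0.0019]
ee_rot: [0.211, 0.977, 0.0, 0.001]
wrist_force: [0.0, 0.5, 0.2]
finger_gap: 0.0851
gripper_force: 0.0
```

Request:
step_arm --pt "0 0 0 0" --pt "0 0 0 0" --pt "0 0 0 0" --pt "0 0 0 0" --pt "0 0 0 0" --pt "0 0 0 0" --pt "0 0 0 0" --pt "0 0 0 0" --pt "0 0 0 0" --claw 0 --squeeze 30

```text
time: 4.7
tool_pos: [0.4335, 0.1135, 0.0011]
ee_rot: [0.211, 0.977, -0.0, -0.0]
wrist_force: [-0.7, 0.0, 0.1]
finger_gap: -0.0
gripper_force: 0.0
```

Request:
step_arm --pt "0 0 -0.2 0" --pt "0 0 -0.4 0" --pt "0 0 -0.6 0" --pt "0 0 -0.8 0" --pt "0 0 -0.8 0" --pt "0 0 -0.2 0" --pt "0 0 0 0" --pt "0 0 0 0"

```text
time: 5.5
tool_pos: [0.4332, 0.1134, 0.0903]
ee_rot: [0.211, 0.977, -0.0, -0.0]
wrist_force: [0.5, -0.1, -0.5]
finger_gap: 0.0
gripper_force: 0.0
```

Run:
```python
from h import *
plan(.6094,.2182,.08)
print(bot.sense()["gripper_force"])
wrist("w2.png","dish",.10)
```

```text
t 5.5 tcp [0.4332 0.1134 0.0903] yaw 65.6 j6 -0.96 gap 0.0
roll units first 0.0 then shift units [-3.909  5.607  0.338] rows>= 6
0.0
dish [242. 166.  76.  80.] 0.85 [0.4112 0.1237 0.1   ]
```

View pics/w2.png

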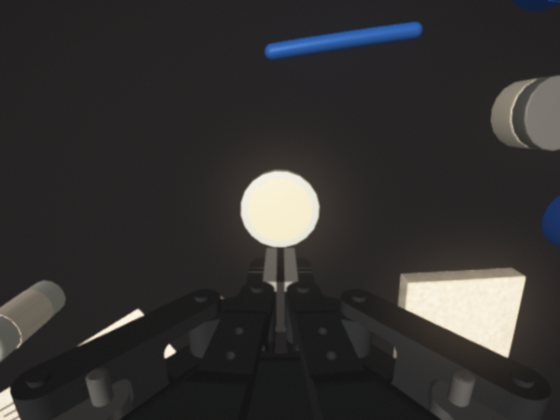

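Run:
```python
from h import *
f=wrist("w3.png","dish",.014)
t=bot.grab_frame("top");save(t,"t1.png")
for d in bot.spot_in("dish",t)[:2]: b=d["box"];print(b,at_z(t,(b[0]+b[2]/2,b[1]+b[3]/2),.018))
s=bot.grab_frame("side");save(s,"s1.png")
for d in bot.spot_in("dish",s)[:2]: b=d["box"];print(b,at_z(s,(b[0]+b[2]/2,b[1]+b[3]/2),.009))
b=proj(f,[[.4335,.1145,.018]]);print(b, proj(t,[bot.sense()["tool_pos"]]))
```

```text
dish [239. 170.  80.  79.] 0.59 [0.4326 0.1124 0.014 ]
[289.3, 243.3, 30.5, 35.8] [0.43443656 0.11258321 0.009     ]
[[281.8856243  210.19725906]] [[241.43423517 231.06310214]]
```

The gripper shut without catching the dish, and the dish has not moved. I'll reopen, go down again and look at the contact before closing.

Request:
step_arm --pt "0 0 0 0" --pt "0 0 0 0" --pt "0 0 0 0" --pt "0 0 0 0" --pt "0 0 0 0" --pt "0 0 0 0" --pt "0 0 0.5 0" --pt "0 0 0.6 0" --pt "0 0 0.6 0" --pt "0 0 0.6 0" --pt "0 0 0.4 0" --pt "0 0 0.2 0" --pt "0 0 0.1 0" --pt "0 0 0 0" --pt "0 0 0 0" --claw 1

```text
time: 7.4
tool_pos: [0.4341, 0.1136, 0.002]
ee_rot: [0.211, 0.977, 0.0, 0.001]
wrist_force: [0.5, 0.1, -0.3]
finger_gap: 0.0853
gripper_force: 0.0
```

Request:
step_arm --pt "0 0 0 0" --pt "0 0 0 0" --pt "0 0 0 0" --pt "0 0 0 0" --claw 0.8

```text
time: 7.8
tool_pos: [0.4337, 0.1135, 0.0014]
ee_rot: [0.211, 0.977, 0.0, 0.0]
wrist_force: [0.7, 0.2, -0.3]
finger_gap: 0.0684
gripper_force: 0.0
```

Run:
```python
from h import *
s=bot.grab_frame("side"); w=wrist("w4.png","dish",.014); p=bot.sense();print(p["tool_pos"],p["finger_gap"],p["gripper_force"],p["wrist_force"])
a=cv2.resize(s["image"][190:310,240:380],(420,360),interpolation=cv2.INTER_CUBIC); b=cv2.resize(w["image"][140:420,80:460],(380,360))
cv2.imwrite("pics/c4.png",np.hstack([a,b])[:,:,::-1])
```

```text
dish [221. 192. 117. 111.] 0.89 [0.4313 0.1141 0.014 ]
[0.4335274  0.11351565 0.00118716] 0.06839911597037009 0.0 [ 0.37063878 -0.49161848 -0.1459245 ]
```

View pics/c4.png

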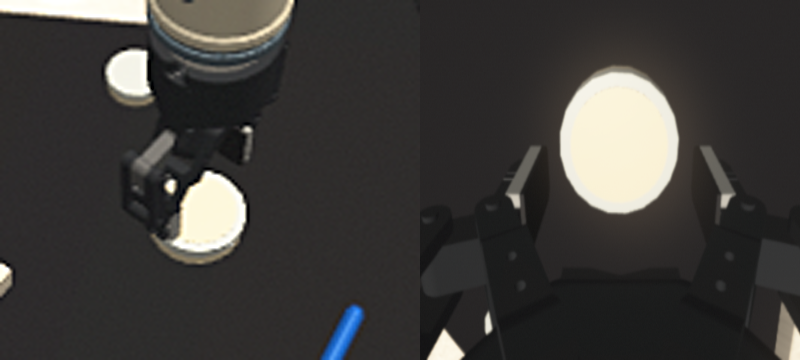

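Run:
```python
from h import *
s=bot.sense();f=wrist("w5.png","dish",.014)
print(np.round(f["hand_eye"],3),np.round(f["intrinsics"],1)[:, :], f["D"])
p=np.array(s["tool_pos"]);M=R.from_quat(s["ee_rot"]).as_matrix()
for dz in(0,-.0187,-.03,-.04,-.05):
  print(dz,np.round(proj(f,[p+M@[0,y,dz] for y in(-.034,0,.034)]),0).tolist())
print(s["joints"])
```

```text
dish [223. 189. 115. 114.] 0.65 [0.431  0.1148 0.014 ]
[[ 0.    -0.963 -0.268  0.067]
 [ 1.     0.    -0.001  0.   ]
 [ 0.001 -0.268  0.963 -0.171]
 [ 0.     0.     0.     1.   ]] [[313.9   0.  280. ]
 [  0.  313.9 210.2]
 [  0.    0.    1. ]] [-0.06619956  0.          0.          0.          0.        ]
0 [[222.0, 242.0], [280.0, 243.0], [338.0, 242.0]]
-0.0187 [[216.0, 255.0], [280.0, 256.0], [344.0, 255.0]]
-0.03 [[211.0, 265.0], [280.0, 265.0], [349.0, 265.0]]
-0.04 [[207.0, 274.0], [280.0, 274.0], [353.0, 274.0]]
-0.05 [[202.0, 285.0], [280.0, 285.0], [358.0, 285.0]]
[ 1.80143761e-01 -2.75013553e-01  1.93235250e+00  8.67086269e-06
  1.48425456e+00 -9.64880427e-01]
```

Run:
```python
from h import *
s=bot.sense();f=bot.grab_frame("side");save(f,"s6.png")
p=np.array(s["tool_pos"]);M=R.from_quat(s["ee_rot"]).as_matrix()
im=cv2.resize(f["image"][190:310,240:380],None,fx=5,fy=5,interpolation=cv2.INTER_CUBIC)[:,:,::-1].copy()
for z,c in((-.013,(0,255,0)),(-.03,(0,255,255)),(-.045,(0,0,255))):
  for y in(-1,1):
    q=proj(f,[p+M@[a,y*.036,z] for a in(-.011,.011)])
    q=((q-[240,190]+.5)*5).astype(int); cv2.line(im,tuple(q[0].tolist()),tuple(q[1].tolist()),c,1)
cv2.imwrite("pics/c6.png",im)
```

```text
(no output)
```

View pics/c6.png

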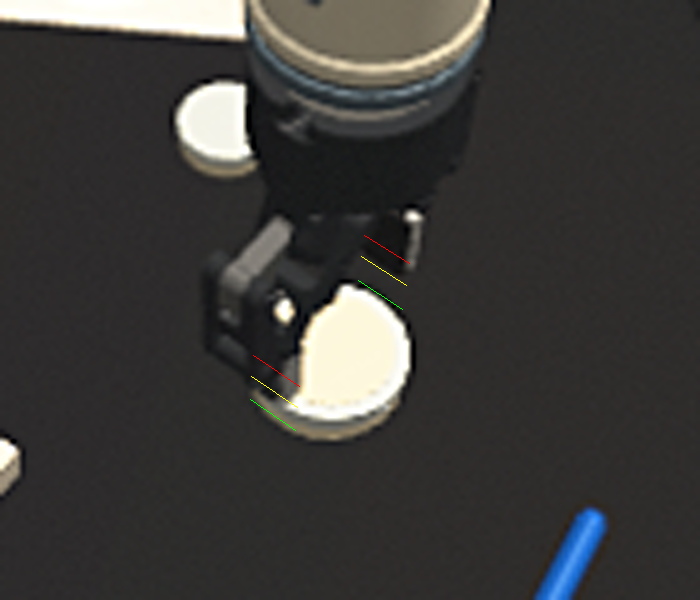

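The overlay shows the finger tips about 30 mm behind the TCP at this opening, which explains why they closed above the dish. I'll open and go about 20 mm lower in small rows, watching the force.

Request:
step_arm --pt "0 0 0 0" --pt "0 0 0 0" --pt "0 0 0.1 0" --pt "0 0 0.1 0" --pt "0 0 0.1 0" --pt "0 0 0.1 0" --pt "0 0 0.1 0" --pt "0 0 0.1 0" --pt "0 0 0 0" --claw 1

```text
time: 9.0
tool_pos: [0.4331, 0.1134, -0.0175]
ee_rot: [0.211, 0.977, -0.0, -0.0]
wrist_force: [-0.3, -1.2, 0.2]
finger_gap: 0.0854
gripper_force: 0.0
```

Request:
step_arm --pt "0 0 0 0" --pt "0 0 0 0" --pt "0 0 0 0" --pt "0 0 0 0" --pt "0 0 0 0" --claw 0.68

```text
time: 9.5
tool_pos: [0.4343, 0.1135, -0.0158]
ee_rot: [0.211, 0.977, 0.0, 0.001]
wrist_force: [-1.5, -1.0, 5.9]
finger_gap: 0.058
gripper_force: 2.9
```

Run:
```python
from h import *
s=bot.sense();f=bot.grab_frame("side");save(f,"s7.png");print(s["tool_pos"],s["finger_gap"],s["gripper_force"],s["wrist_force"])
im=cv2.resize(f["image"][190:310,240:380],None,fx=5,fy=5,interpolation=cv2.INTER_CUBIC)[:,:,::-1].copy()
cv2.imwrite("pics/c7.png",im)
```

```text
[ 0.43426508  0.11354426 -0.01576135] 0.05804523589092861 2.8733483343967237 [-1.49832697 -1.03171246  5.94608699]
```

View pics/c7.png

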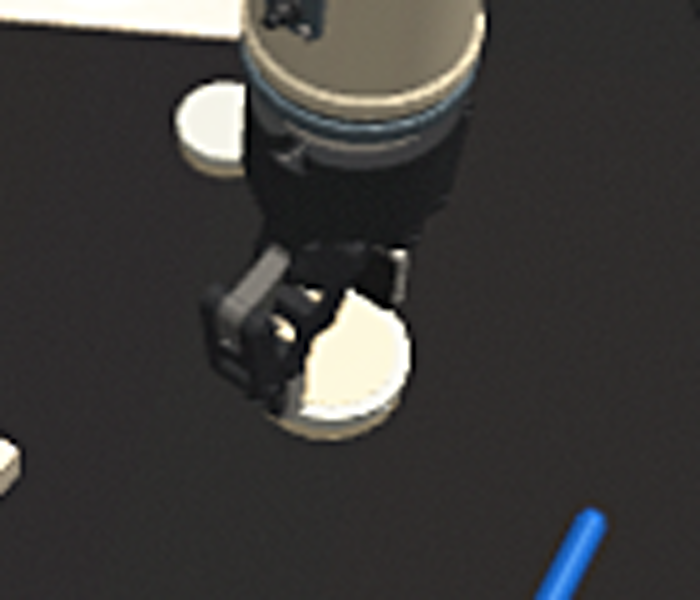

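The fingers are resting on the lid's edge at a 58 mm gap, so they need to go about 14 mm lower.

Request:
step_arm --pt "0 0 0 0" --pt "0 0 0 0" --pt "0 0 0 0" --pt "0 0 0 0" --pt "0 0 0.1 0" --pt "0 0 0.1 0" --pt "0 0 0.1 0" --pt "0 0 0.1 0" --pt "0 0 0.05 0" --pt "0 0 0 0" --claw 1

```text
time: 10.55
tool_pos: [0.4333, 0.1134, -0.0307]
ee_rot: [0.211, 0.977, -0.0, -0.0]
wrist_force: [0.2, 0.2, -0.3]
finger_gap: 0.0856
gripper_force: 0.0
```

Request:
step_arm --pt "0 0 0 0" --pt "0 0 0 0" --pt "0 0 0 0" --pt "0 0 0 0" --pt "0 0 0 0" --claw 0.6 --squeeze 30

```text
time: 11.05
tool_pos: [0.434, 0.1136, -0.0297]
ee_rot: [0.211, 0.977, 0.0, 0.001]
wrist_force: [0.1, -0.4, 4.4]
finger_gap: 0.0628
gripper_force: 33.2
```

Request:
step_arm --pt "0 0 -0.2 0" --pt "0 0 -0.4 0" --pt "0 0 -0.6 0" --pt "0 0 -0.6 0" --pt "0 0 -0.5 0" --pt "0 0 -0.2 0" --pt "0 0 0 0" --pt "0 0 0 0" --claw 0

```text
time: 11.85
tool_pos: [0.4332, 0.1134, 0.0441]
ee_rot: [0.211, 0.977, -0.0, -0.0]
wrist_force: [0.1, -0.1, -1.0]
finger_gap: 0.0628
gripper_force: 33.0
```

Run:
```python
from h import *
plan(.6094,.2182,-.009);s=bot.sense();print(s["gripper_force"],s["wrist_force"])
```

```text
t 11.85 tcp [0.4332 0.1134 0.0441] yaw 65.6 j6 -0.96 gap 0.0628
roll units first 0.0 then shift units [-3.909  5.608  1.763] rows>= 6
32.989715337753296 [ 0.1089883  -0.06652724 -0.96796815]
```

Request:
step_arm --pt "-0.2 0.28 0 0" --pt "-0.4 0.57 0 0" --pt "-0.5 0.72 0 0" --pt "-0.5 0.72 0 0" --pt "-0.5 0.72 0 0" --pt "-0.5 0.72 0 0" --pt "-0.5 0.72 0 0" --pt "-0.4 0.57 0 0" --pt "-0.28 0.4 0 0" --pt "-0.13 0.19 0 0" --pt "0 0 0 0" --pt "0 0 0 0" --pt "0 0 0 0"

```text
time: 13.15
tool_pos: [0.6094, 0.218, 0.0446]
ee_rot: [0.211, 0.977, -0.0, -0.0]
wrist_force: [-0.2, -0.9, -0.7]
finger_gap: 0.0629
gripper_force: 33.0
```

Run:
```python
from h import *
plan(.6094,.2182,-.009)
t=bot.grab_frame("top");save(t,"t8.png")
print(proj(t,[[.6094,.2182,.02],[.6094,.2182,.09]]))
for n in("dish","plinth"):print(n,bot.spot_in(n,t)[:2])
```

```text
t 13.15 tcp [0.6094 0.218  0.0446] yaw 65.6 j6 -0.85 gap 0.0629
roll units first 0.0 then shift units [0.002 0.006 1.785] rows>= 2
[[202.84366567 164.60240303]
 [197.33662454 159.03436744]]
dish [{'box': [187.9, 163.5, 9.8, 10.3], 'conf': 0.47}]
plinth [{'box': [180.6, 141.1, 47.6, 46.2], 'conf': 0.92}]
```

Request:
step_arm --pt "0 0 0.3 0" --pt "0 0 0.4 0" --pt "0 0 0.4 0" --pt "0 0 0.3 0" --pt "0 0 0.2 0" --pt "0 0 0.1 0" --pt "0 0 0.05 0" --pt "0 0 0.04 0" --pt "0 0 0 0" --pt "0 0 0 0"

```text
time: 14.3
tool_pos: [0.6101, 0.2184, -0.0085]
ee_rot: [0.211, 0.977, 0.0, 0.0]
wrist_force: [0.1, -0.1, -1.5]
finger_gap: 0.0625
gripper_force: 33.0
```

Request:
step_arm --pt "0 0 0 0" --pt "0 0 0 0" --pt "0 0 0 0" --pt "0 0 0 0" --claw 1

```text
time: 14.7
tool_pos: [0.61, 0.2184, -0.0089]
ee_rot: [0.211, 0.977, 0.0, 0.0]
wrist_force: [-0.0, -1.0, -1.0]
finger_gap: 0.0849
gripper_force: 0.0
```

Request:
step_arm --pt "0 0 -0.3 0" --pt "0 0 -0.6 0" --pt "0 0 -0.8 0" --pt "0 0 -0.9 0" --pt "0 0 -0.8 0" --pt "0 0 -0.6 0" --pt "0 0 -0.2 0" --pt "0 0 0 0" --pt "0 0 0 0"

```text
time: 15.6
tool_pos: [0.6095, 0.2182, 0.1159]
ee_rot: [0.211, 0.977, -0.0, -0.001]
wrist_force: [-0.9, -0.2, -0.6]
finger_gap: 0.0859
gripper_force: 0.0
```

Run:
```python
from h import *
plan(.4447,.3275,.09)
wrist("w8.png","dish",.036)
for n,z in(("top",.038),("side",.029)):
    t=bot.grab_frame(n);save(t,n+"8.png")
    for d in bot.spot_in("dish",t)[:2]: b=d["box"];print(n,d,at_z(t,(b[0]+b[2]/2,b[1]+b[3]/2),z))
```

```text
t 15.6 tcp [0.6095 0.2182 0.1159] yaw 65.6 j6 -0.85 gap 0.0859
roll units first 0.0 then shift units [6.505 1.05  0.869] rows>= 7
dish [242. 165.  75.  78.] 0.75 [0.607  0.2193 0.036 ]
top {'box': [210.0, 165.8, -1.4, 5.2], 'conf': 0.52} [0.59567381 0.19833615 0.038     ]
side {'box': [183.2, 263.1, 35.9, 37.5], 'conf': 0.88} [0.61101718 0.21887024 0.029     ]
```

View pics/w8.png

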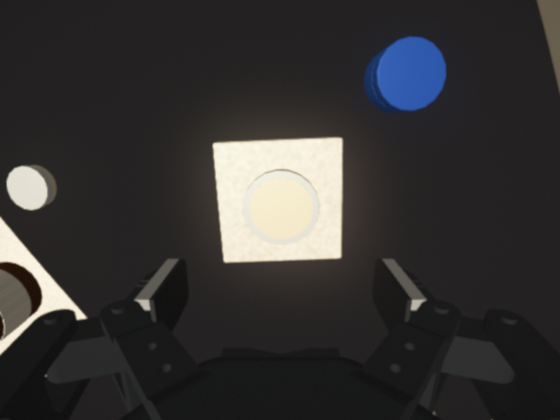

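The dish at (281,205) sits in the middle of the plinth at (280,201). Next is the jar.

Request:
step_arm --pt "0.3 0.05 0 0" --pt "0.6 0.1 0 0" --pt "0.8 0.13 0 0" --pt "0.9 0.14 0 0" --pt "0.9 0.14 0 0" --pt "0.9 0.14 0 0" --pt "0.8 0.13 0 0" --pt "0.7 0.11 0 0" --pt "0.4 0.07 0 0" --pt "0.2 0.04 0 0" --pt "0 0 0 0" --pt "0 0 0 0"

```text
time: 17.1
tool_pos: [0.4458, 0.3272, 0.1169]
ee_rot: [0.211, 0.977, -0.0, 0.0]
wrist_force: [-0.2, -0.1, -0.4]
finger_gap: 0.0858
gripper_force: 0.0
```

Run:
```python
from h import *
plan(.4447,.3275,-.015)
wrist("w9.png","jar",.03)
```

```text
t 17.1 tcp [0.4458 0.3272 0.1169] yaw 65.6 j6 -0.57 gap 0.0858
roll units first 0.0 then shift units [ 0.039 -0.005  4.398] rows>= 5
jar [247. 165.  62.  70.] 0.85 [0.4412 0.3272 0.03  ]
jar [319. 254.  58.  75.] 0.68 [0.5476 0.3506 0.03  ]
jar [242.  31.  71.  79.] 0.67 [0.3476 0.3701 0.03  ]
```

View pics/w9.png

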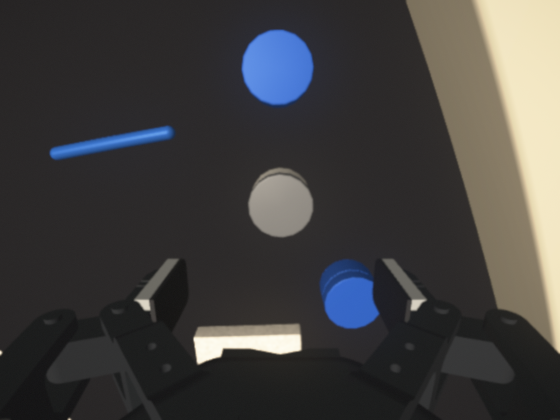

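Run:
```python
from h import *
f=wrist("w10.png","jar",.03); print(at_z(f,(281,205.5),.04))
plan(.4447,.3275,-.018)
```

```text
jar [242.  29.  73.  79.] 0.84 [0.347  0.3703 0.03  ]
jar [247. 167.  64.  69.] 0.71 [0.4425 0.3276 0.03  ]
jar [318. 254.  59.  76.] 0.68 [0.5476 0.3495 0.03  ]
[0.44425825 0.32860752 0.04      ]
t 17.3 tcp [0.4458 0.3271 0.1168] yaw 65.5 j6 -0.57 gap 0.0855
roll units first 0.0 then shift units [ 4.100e-02 -2.000e-03  4.494e+00] rows>= 5
```

Request:
step_arm --pt "0.04 0 0.3 0" --pt "0 0 0.6 0" --pt "0 0 0.7 0" --pt "0 0 0.7 0" --pt "0 0 0.7 0" --pt "0 0 0.6 0" --pt "0 0 0.4 0" --pt "0 0 0.3 0" --pt "0 0 0.15 0" --pt "0 0 0.05 0" --pt "0 0 0 0" --pt "0 0 0 0"

```text
time: 18.5
tool_pos: [0.4447, 0.3284, -0.0171]
ee_rot: [0.211, 0.977, 0.001, 0.001]
wrist_force: [0.6, 0.7, 0.1]
finger_gap: 0.0852
gripper_force: 0.0
```

Request:
step_arm --pt "0 0 0 0" --pt "0 0 0 0" --pt "0 0 0 0" --pt "0 0 0 0" --pt "0 0 0 0" --pt "0 0 0 0" --claw 0.5 --squeeze 30

```text
time: 19.1
tool_pos: [0.4446, 0.3283, -0.0174]
ee_rot: [0.211, 0.977, 0.0, 0.0]
wrist_force: [-0.5, -0.7, 4.8]
finger_gap: 0.0529
gripper_force: 32.2
```

Request:
step_arm --pt "0 0 -0.2 0" --pt "0 0 -0.4 0" --pt "0 0 -0.7 0" --pt "0 0 -0.8 0" --pt "0 0 -0.8 0" --pt "0 0 -0.5 0" --pt "0 0 -0.3 0" --pt "0 0 0 0" --pt "0 0 0 0" --claw 0

```text
time: 20.0
tool_pos: [0.4438, 0.3278, 0.0919]
ee_rot: [0.211, 0.977, -0.001, -0.001]
wrist_force: [-0.6, -0.1, -1.6]
finger_gap: 0.0532
gripper_force: 31.8
```

Run:
```python
from h import *
plan(.6093,.2185,.020)
```

```text
t 20.0 tcp [0.4438 0.3278 0.0919] yaw 65.6 j6 -0.57 gap 0.0532
roll units first 0.0 then shift units [-6.53  -1.037  2.394] rows>= 7
```

Request:
step_arm --pt "-0.3 -0.05 0 0" --pt "-0.6 -0.1 0 0" --pt "-0.8 -0.13 0 0" --pt "-0.9 -0.14 0 0" --pt "-0.9 -0.14 0 0" --pt "-0.9 -0.14 0 0" --pt "-0.8 -0.13 0 0" --pt "-0.7 -0.11 0 0" --pt "-0.4 -0.06 0 0" --pt "-0.23 -0.04 0 0" --pt "0 0 0 0" --pt "0 0 0 0" --pt "0 0 0 0"

```text
time: 21.3
tool_pos: [0.6092, 0.2194, 0.0931]
ee_rot: [0.211, 0.978, 0.0, -0.0]
wrist_force: [0.3, 0.0, -0.4]
finger_gap: 0.0534
gripper_force: 31.8
```

Run:
```python
from h import *
plan(.6093,.2185,.020)
```

```text
t 21.3 tcp [0.6092 0.2194 0.0931] yaw 65.7 j6 -0.85 gap 0.0534
roll units first 0.0 then shift units [-0.016 -0.026  2.438] rows>= 3
```

Request:
step_arm --pt "0 -0.02 0.3 0" --pt "0 0 0.5 0" --pt "0 0 0.6 0" --pt "0 0 0.4 0" --pt "0 0 0.3 0" --pt "0 0 0.15 0" --pt "0 0 0.1 0" --pt "0 0 0.05 0" --pt "0 0 0.02 0" --pt "0 0 0 0" --pt "0 0 0 0"

```text
time: 22.4
tool_pos: [0.6098, 0.2182, 0.0209]
ee_rot: [0.211, 0.977, 0.0, 0.0]
wrist_force: [1.1, -0.3, -0.6]
finger_gap: 0.0527
gripper_force: 31.8
```

Request:
step_arm --pt "0 0 0 0" --pt "0 0 0 0" --pt "0 0 0 0" --pt "0 0 0 0" --pt "0 0 0 0" --claw 1

```text
time: 22.9
tool_pos: [0.6095, 0.2182, 0.0204]
ee_rot: [0.211, 0.977, 0.0, 0.0]
wrist_force: [0.4, -0.4, -0.3]
finger_gap: 0.0858
gripper_force: 0.0
```

Request:
step_arm --pt "0 0 -0.3 0" --pt "0 0 -0.6 0" --pt "0 0 -0.8 0" --pt "0 0 -0.9 0" --pt "0 0 -0.9 0" --pt "0 0 -0.9 0" --pt "0 0 -0.6 0" --pt "0 0 -0.2 0" --pt "0 0 0 0" --pt "0 0 0 0"

```text
time: 23.9
tool_pos: [0.6091, 0.2181, 0.1751]
ee_rot: [0.211, 0.977, -0.0, -0.001]
wrist_force: [-0.3, -0.3, -1.3]
finger_gap: 0.0856
gripper_force: 0.0
```

Run:
```python
from h import *
wrist("w11.png","jar",.078)
t=bot.grab_frame("side");save(t,"s11.png")
for n,z in(("jar",.058),("dish",.029)):
    for d in bot.spot_in(n,t)[:3]: b=d["box"];print(n,d,at_z(t,(b[0]+b[2]/2,b[1]+b[3]/2),z))
plan(.424,-.1285,.175,8.5)
```

```text
jar [348.  53.  62.  63.] 0.86 [0.5525 0.3322 0.078 ]
jar [249. 164.  60.  67.] 0.59 [0.6053 0.2188 0.078 ]
jar {'box': [184.1, 253.2, 33.2, 40.6], 'conf': 0.66} [0.60881775 0.21748854 0.058     ]
jar {'box': [189.1, 342.1, 32.5, 35.3], 'conf': 0.65} [0.54645917 0.36769738 0.058     ]
jar {'box': [310.1, 379.2, 35.2, 40.7], 'conf': 0.6} [0.34328562 0.38053585 0.058     ]
dish {'box': [184.2, 275.0, 34.1, 24.6], 'conf': 0.71} [0.60687856 0.22972808 0.029     ]
t 24.15 tcp [0.6091 0.2181 0.1751] yaw 65.6 j6 -0.85 gap 0.0854
roll units first 9.52 then shift units [-1.0514e+01 -7.8100e+00 -1.0000e-03] rows>= 11
```

View pics/w11.png

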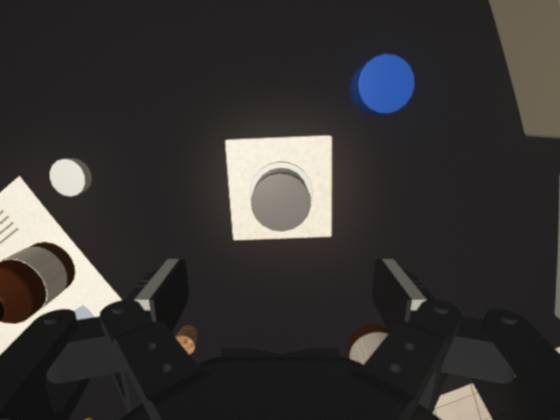

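The jar at (281,200) is centred on the dish. Next I turn the tool and move to the spray bottle.

Request:
step_arm --pt "0 0 0 0.5" --pt "0 0 0 1" --pt "0 0 0 1" --pt "0 0 0 1" --pt "0 0 0 1" --pt "0 0 0 1" --pt "0 0 0 1" --pt "0 0 0 1" --pt "0 0 0 1" --pt "0 0 0 0.6" --pt "0 0 0 0.42" --pt "0 0 0 0"

```text
time: 25.35
tool_pos: [0.6093, 0.2181, 0.1759]
ee_rot: [0.653, 0.757, -0.0, -0.0]
wrist_force: [-0.8, -0.9, -0.5]
finger_gap: 0.0852
gripper_force: 0.0
```

Request:
step_arm --pt "-0.4 -0.3 0 0" --pt "-0.7 -0.52 0 0" --pt "-0.9 -0.67 0 0" --pt "-0.9 -0.67 0 0" --pt "-0.9 -0.67 0 0" --pt "-0.9 -0.67 0 0" --pt "-0.9 -0.67 0 0" --pt "-0.9 -0.67 0 0" --pt "-0.9 -0.67 0 0" --pt "-0.9 -0.67 0 0" --pt "-0.9 -0.67 0 0" --pt "-0.7 -0.52 0 0" --pt "-0.4 -0.3 0 0" --pt "-0.2 -0.15 0 0" --pt "0 0 0 0" --pt "0 0 0 0" --pt "0 0 0 0"

```text
time: 27.05
tool_pos: [0.4243, -0.1273, 0.1763]
ee_rot: [0.652, 0.758, 0.0, -0.0]
wrist_force: [0.5, -0.5, 0.8]
finger_gap: 0.0853
gripper_force: 0.0
```

Run:
```python
from h import *
plan(.424,-.1285,.035,8.5)
f=wrist("w12.png","spray",.1)
im=f["image"][:,:,::-1].copy()
for z in(0,.078,.112):
    u=proj(f,[[.424,-.1285,z]])[0]; print(u); cv2.circle(im,(int(u[0]),int(u[1])),2,(0,0,255),-1)
cv2.imwrite("pics/w12.png",im)
```

```text
t 27.05 tcp [ 0.4243 -0.1273  0.1763] yaw 8.6 j6 -0.52 gap 0.0853
roll units first 0.01 then shift units [-0.039 -0.014  4.709] rows>= 5
spray [262. 178.  36.  50.] 0.83 [ 0.4238 -0.1224  0.1   ]
[279.14641926 186.16305492]
[278.95899845 203.2446019 ]
[278.84154584 213.97002639]
```

View pics/w12.png

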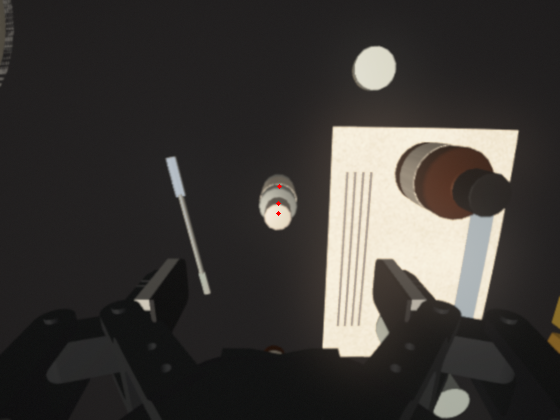

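The overlay falls on the spray bottle, with its cap at about (278,216). I go down, slowly at the end, to check for palm clearance.

Request:
step_arm --pt "-0.02 -0.02 0.4 0" --pt "0 0 0.6 0" --pt "0 0 0.7 0" --pt "0 0 0.7 0" --pt "0 0 0.7 0" --pt "0 0 0.6 0" --pt "0 0 0.4 0" --pt "0 0 0.3 0" --pt "0 0 0.15 0" --pt "0 0 0.05 0" --pt "0 0 0 0" --pt "0 0 0 0"

```text
time: 28.35
tool_pos: [0.4239, -0.1289, 0.0392]
ee_rot: [0.653, 0.757, 0.0, 0.001]
wrist_force: [-0.5, -0.4, 0.6]
finger_gap: 0.0851
gripper_force: 0.0
```

Request:
step_arm --pt "0 0 0.05 0" --pt "0 0 0.05 0" --pt "0 0 0.05 0" --pt "0 0 0 0"

```text
time: 28.75
tool_pos: [0.4233, -0.1286, 0.0336]
ee_rot: [0.653, 0.757, -0.0, -0.0]
wrist_force: [0.2, 0.5, -0.5]
finger_gap: 0.0851
gripper_force: 0.0
```

Run:
```python
from h import *
s=bot.sense();print(s["tool_pos"],s["wrist_force"])
f=bot.grab_frame("side");w=bot.grab_frame("wrist")
a=cv2.resize(f["image"][90:210,270:400],(520,480),interpolation=cv2.INTER_CUBIC);b=cv2.resize(w["image"][150:420,200:360],(280,480))
cv2.imwrite("pics/c13.png",np.hstack([a,b])[:,:,::-1])
```

```text
[ 0.42325346 -0.12861397  0.03359223] [ 0.1673937  0.4511245 -0.4760386]
```

View pics/c13.png

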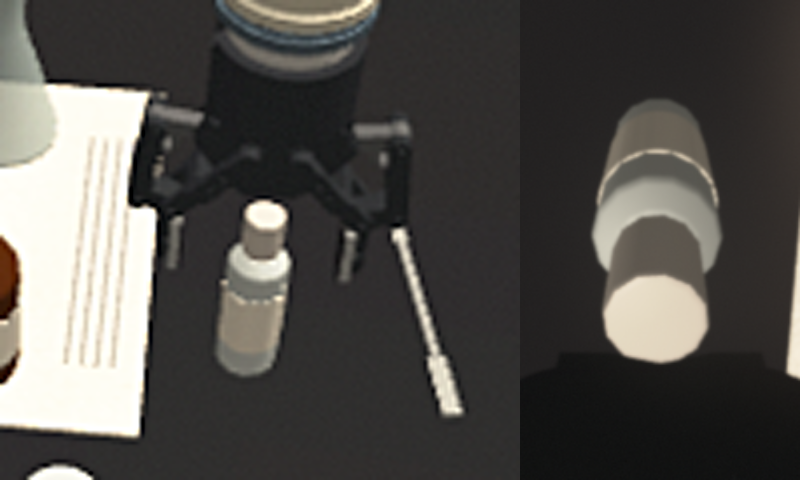

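The finger tips are level with the shoulder and the palm is still clear of the cap, so I go about 10 mm lower in small rows.

Request:
step_arm --pt "0 0 0.05 0" --pt "0 0 0.05 0" --pt "0 0 0.05 0" --pt "0 0 0.05 0" --pt "0 0 0.05 0" --pt "0 0 0 0"

```text
time: 29.45
tool_pos: [0.4232, -0.1286, 0.0261]
ee_rot: [0.653, 0.757, -0.0, -0.0]
wrist_force: [0.2, 0.0, 0.9]
finger_gap: 0.0855
gripper_force: 0.0
```

Request:
step_arm --pt "0 0 0.03 0" --pt "0 0 0.03 0" --pt "0 0 0.03 0" --pt "0 0 0 0"

```text
time: 29.85
tool_pos: [0.4233, -0.1287, 0.0235]
ee_rot: [0.653, 0.757, -0.0, -0.0]
wrist_force: [0.5, -0.2, -0.3]
finger_gap: 0.0856
gripper_force: 0.0
```

Request:
step_arm --pt "0 0 0 0" --pt "0 0 0 0" --pt "0 0 0 0" --pt "0 0 0 0" --pt "0 0 0 0" --pt "0 0 0 0" --pt "0 0 0 0" --claw 0.3 --squeeze 25

```text
time: 30.55
tool_pos: [0.4234, -0.1288, 0.0238]
ee_rot: [0.653, 0.757, -0.0, 0.0]
wrist_force: [-2.2, -0.1, 2.0]
finger_gap: 0.0333
gripper_force: 25.0
```

Run:
```python
from h import *
s=bot.sense();print(s["tool_pos"],s["wrist_force"],s["finger_gap"])
f=bot.grab_frame("side");w=bot.grab_frame("wrist")
a=cv2.resize(f["image"][90:210,270:400],(520,480),interpolation=cv2.INTER_CUBIC);b=cv2.resize(w["image"][150:420,200:360],(280,480))
cv2.imwrite("pics/c14.png",np.hstack([a,b])[:,:,::-1])
```

```text
[ 0.42337102 -0.12875426  0.02383736] [-2.24320018 -0.06542514  1.98367385] 0.03334702071680602
```

View pics/c14.png

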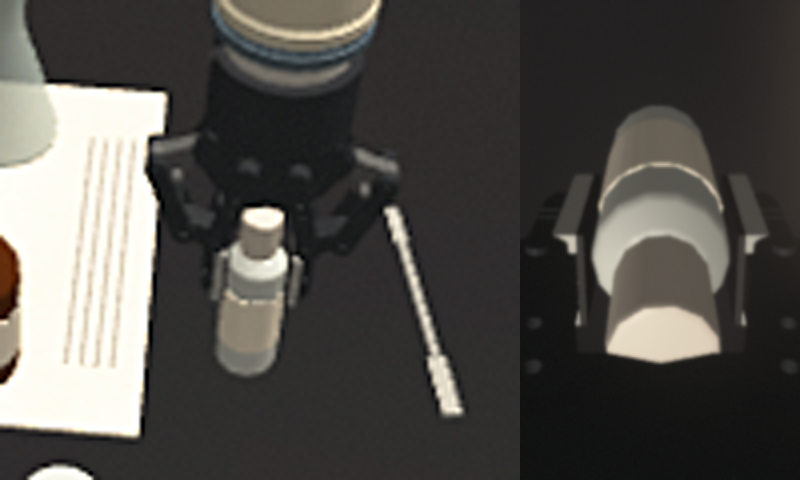

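The bottle is gripped at a 33 mm gap with 25 N. Lifting.

Request:
step_arm --pt "0 0 -0.2 0" --pt "0 0 -0.4 0" --pt "0 0 -0.7 0" --pt "0 0 -0.9 0" --pt "0 0 -0.9 0" --pt "0 0 -0.7 0" --pt "0 0 -0.4 0" --pt "0 0 -0.2 0" --pt "0 0 0 0" --pt "0 0 0 0" --claw 0

```text
time: 31.65
tool_pos: [0.423, -0.1285, 0.1546]
ee_rot: [0.653, 0.757, -0.0, -0.001]
wrist_force: [-0.3, 0.2, -0.8]
finger_gap: 0.0329
gripper_force: 25.0
```

Run:
```python
from h import *
plan(.5973,-.1858,.0245,8.5)
s=bot.sense();print(s["finger_gap"],s["gripper_force"])
```

```text
t 31.65 tcp [ 0.423  -0.1285  0.1546] yaw 8.5 j6 -0.52 gap 0.0329
roll units first -0.0 then shift units [-2.751  5.469  4.326] rows>= 6
0.03293404963885407 25.01670971105341
```

Request:
step_arm --pt "-0.14 0.27 0 0" --pt "-0.28 0.55 0 0" --pt "-0.36 0.72 0 0" --pt "-0.36 0.72 0 0" --pt "-0.36 0.72 0 0" --pt "-0.36 0.72 0 0" --pt "-0.36 0.72 0 0" --pt "-0.28 0.55 0 0" --pt "-0.16 0.32 0 0" --pt "-0.09 0.18 0 0" --pt "0 0 0 0" --pt "0 0 0 0" --pt "0 0 0 0"

```text
time: 32.95
tool_pos: [0.5975, -0.1859, 0.1558]
ee_rot: [0.653, 0.757, -0.0, -0.0]
wrist_force: [-0.1, -0.5, -1.0]
finger_gap: 0.033
gripper_force: 25.1
```

Run:
```python
from h import *
plan(.5973,-.1858,.0245,8.5)
```

```text
t 32.95 tcp [ 0.5975 -0.1859  0.1558] yaw 8.5 j6 -0.5 gap 0.033
roll units first -0.0 then shift units [ 0.006 -0.007  4.376] rows>= 5
```

Request:
step_arm --pt "0 0 0.3 0" --pt "0 0 0.5 0" --pt "0 0 0.6 0" --pt "0 0 0.6 0" --pt "0 0 0.6 0" --pt "0 0 0.5 0" --pt "0 0 0.4 0" --pt "0 0 0.3 0" --pt "0 0 0.2 0" --pt "0 0 0.15 0" --pt "0 0 0.1 0" --pt "0 0 0.07 0" --pt "0 0 0.05 0" --pt "0 0 0 0" --pt "0 0 0 0"

```text
time: 34.45
tool_pos: [0.598, -0.1861, 0.0249]
ee_rot: [0.653, 0.757, 0.0, 0.0]
wrist_force: [0.5, 0.2, -1.4]
finger_gap: 0.0331
gripper_force: 25.1
```

Request:
step_arm --pt "0 0 0 0" --pt "0 0 0 0" --pt "0 0 0 0" --pt "0 0 0 0" --pt "0 0 0 0" --pt "0 0 0 0" --pt "0 0 0 0" --claw 0.8

```text
time: 35.15
tool_pos: [0.5979, -0.1861, 0.0246]
ee_rot: [0.653, 0.757, -0.0, 0.0]
wrist_force: [-0.2, -0.3, -0.3]
finger_gap: 0.0684
gripper_force: 0.0
```

Request:
step_arm --pt "0 0 -0.2 0" --pt "0 0 -0.4 0" --pt "0 0 -0.6 0" --pt "0 0 -0.8 0" --pt "0 0 -0.9 0" --pt "0 0 -0.9 0" --pt "0 0 -0.7 0" --pt "0 0 -0.4 0" --pt "0 0 -0.1 0" --pt "0 0 0 0" --pt "0 0 0 0"

```text
time: 36.25
tool_pos: [0.5974, -0.1859, 0.173]
ee_rot: [0.653, 0.757, -0.0, -0.001]
wrist_force: [-0.3, -0.2, -0.3]
finger_gap: 0.0685
gripper_force: 0.0
```

Run:
```python
from h import *
plan(.45,-.345,.175,-81.5)
f=bot.grab_frame("side");save(f,"s15.png")
for n,z in(("spray",.056),("flask",.06),("reagent",.06)):
    for d in bot.spot_in(n,f)[:2]: b=d["box"];print(n,d,at_z(f,(b[0]+b[2]/2,b[1]+b[3]/2),z))
```

```text
t 36.25 tcp [ 0.5974 -0.1859  0.173 ] yaw 8.5 j6 -0.5 gap 0.0685
roll units first 15.0 then shift units [-5.643  4.519 -0.083] rows>= 6
spray {'box': [261.4, 111.2, 13.8, 35.1], 'conf': 0.77} [ 0.59139785 -0.19756657  0.056     ]
spray {'box': [161.4, 254.2, 84.9, 70.8], 'conf': 0.69} [0.59259894 0.24634416 0.056     ]
flask {'box': [257.5, 78.5, 29.5, 54.3], 'conf': 0.89} [ 0.60286129 -0.2788176   0.06      ]
reagent {'box': [242.2, 136.7, 36.4, 54.4], 'conf': 0.98} [ 0.57726151 -0.07684061  0.06      ]
```

Request:
step_arm --pt "0 0 0 0.5" --pt "0 0 0 1" --pt "0 0 0 1" --pt "0 0 0 1" --pt "0 0 0 1" --pt "0 0 0 1" --pt "0 0 0 1" --pt "0 0 0 1" --pt "0 0 0 1" --pt "0 0 0 1" --pt "0 0 0 1" --pt "0 0 0 1" --pt "0 0 0 1" --pt "0 0 0 1" --pt "0 0 0 1" --pt "0 0 0 1" --pt "0 0 0 0.5" --pt "0 0 0 0" --pt "0 0 0 0" --claw 1

```text
time: 38.35
tool_pos: [0.5978, -0.186, 0.1742]
ee_rot: [1.0, 0.022, -0.0, -0.0]
wrist_force: [0.5, -0.8, 0.3]
finger_gap: 0.0854
gripper_force: 0.0
```

Run:
```python
from h import *
plan(.45,-.345,.175,-81.5)
```

```text
t 38.35 tcp [ 0.5978 -0.186   0.1742] yaw -87.4 j6 1.17 gap 0.0854
roll units first -0.99 then shift units [-5.655  4.513 -0.024] rows>= 6
```

Request:
step_arm --pt "0 0 0 -0.99" --pt "-0.3 0.24 0 0" --pt "-0.6 0.48 0 0" --pt "-0.8 0.64 0 0" --pt "-0.8 0.64 0 0" --pt "-0.8 0.64 0 0" --pt "-0.8 0.64 0 0" --pt "-0.7 0.56 0 0" --pt "-0.5 0.4 0 0" --pt "-0.25 0.2 0 0" --pt "-0.1 0.07 0 0" --pt "0 0 0 0" --pt "0 0 0 0" --pt "0 0 0 0"

```text
time: 39.75
tool_pos: [0.4506, -0.3441, 0.1745]
ee_rot: [0.997, 0.074, 0.0, -0.0]
wrist_force: [0.2, -0.5, -0.1]
finger_gap: 0.0856
gripper_force: 0.0
```

Run:
```python
from h import *
plan(.45,-.345,.0175,-81.5)
f=wrist("w16.png","dropper",.05)
im=f["image"][:,:,::-1].copy()
for x,y,c in((.45,-.345,(0,0,255)),(.45,-.35,(0,255,0)),(.45,-.34,(255,255,0))):
  for z in(0,.068,.108):
    u=proj(f,[[x,y,z]])[0]; cv2.circle(im,(int(u[0]),int(u[1])),1,c,-1)
cv2.imwrite("pics/w16.png",cv2.resize(im[100:300,180:380],None,fx=3,fy=3))
```

```text
t 39.75 tcp [ 0.4506 -0.3441  0.1745] yaw -81.5 j6 0.71 gap 0.0856
roll units first -0.0 then shift units [-0.025  0.029  5.234] rows>= 6
dropper [277. 175.  32.  47.] 0.64 [ 0.4507 -0.3577  0.05  ]
```

View pics/w16.png

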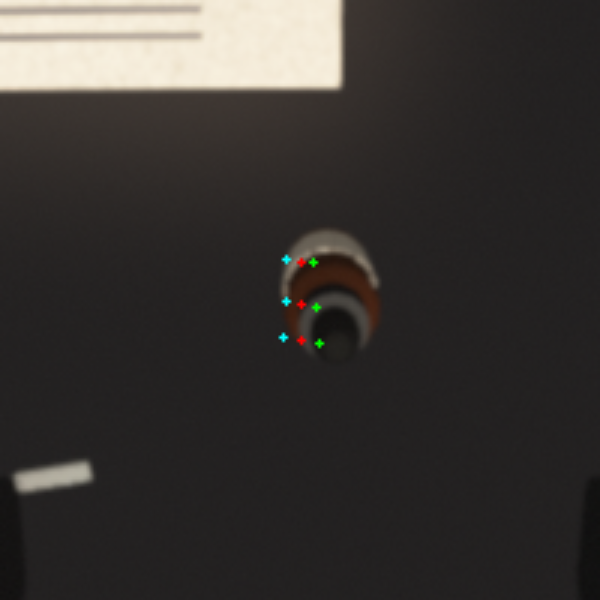

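The dropper's bulb is at crop (336,340), which puts the bottle at about (0.450, -0.355), 10 mm right of the first estimate. I correct for that, then go down.

Run:
```python
from h import *
plan(.4505,-.355,.0235,-81.5)
```

```text
t 39.85 tcp [ 0.4505 -0.3442  0.1745] yaw -81.5 j6 0.71 gap 0.0854
roll units first -0.0 then shift units [-0.053  0.358  5.033] rows>= 6
```

Request:
step_arm --pt "-0.03 0.18 0 0" --pt "-0.02 0.18 0.3 0" --pt "0 0 0.6 0" --pt "0 0 0.7 0" --pt "0 0 0.8 0" --pt "0 0 0.8 0" --pt "0 0 0.6 0" --pt "0 0 0.5 0" --pt "0 0 0.3 0" --pt "0 0 0.2 0" --pt "0 0 0.13 0" --pt "0 0 0.1 0" --pt "0 0 0 0" --pt "0 0 0 0"

```text
time: 41.25
tool_pos: [0.4504, -0.3559, 0.0243]
ee_rot: [0.997, 0.073, 0.0, 0.0]
wrist_force: [0.2, 0.1, 0.8]
finger_gap: 0.0857
gripper_force: 0.0
```

Request:
step_arm --pt "0 0 0.05 0" --pt "0 0 0.05 0" --pt "0 0 0.05 0" --pt "0 0 0.05 0" --pt "0 0 0 0"

```text
time: 41.75
tool_pos: [0.45, -0.3555, 0.0173]
ee_rot: [0.997, 0.073, -0.0, -0.0]
wrist_force: [-0.3, 0.3, 0.6]
finger_gap: 0.0855
gripper_force: 0.0
```

Request:
step_arm --pt "0 0 0 0" --pt "0 0 0 0" --pt "0 0 0 0" --pt "0 0 0 0" --pt "0 0 0 0" --pt "0 0 0 0" --pt "0 0 0 0" --pt "0 0 0 0" --claw 0.25 --squeeze 25

```text
time: 42.55
tool_pos: [0.4502, -0.3555, 0.0179]
ee_rot: [0.997, 0.073, 0.0, -0.0]
wrist_force: [0.5, 1.8, 1.5]
finger_gap: 0.0288
gripper_force: 26.1
```

Request:
step_arm --pt "0 0 -0.1 0" --pt "0 0 -0.2 0" --pt "0 0 -0.4 0" --pt "0 0 -0.5 0" --pt "0 0 -0.5 0" --pt "0 0 -0.3 0" --pt "0 0 -0.1 0" --pt "0 0 0 0" --pt "0 0 0 0" --claw 0

```text
time: 43.45
tool_pos: [0.4499, -0.3554, 0.08]
ee_rot: [0.997, 0.073, -0.0, -0.0]
wrist_force: [0.5, -0.7, -1.4]
finger_gap: 0.0289
gripper_force: 25.6
```

Run:
```python
from h import *
ax=np.array([np.cos(.148),np.sin(.148)]); g=np.array([.5973,-.1858])-.062*ax; print(g)
plan(g[0],g[1],.017,-81.5)
f=bot.grab_frame("side");w=wrist("w17.png","dropper",.1)
c=proj(f,[bot.sense()["tool_pos"]])[0].astype(int);a=f["image"][max(c[1]-70,0):c[1]+50,c[0]-60:c[0]+60]
a=cv2.resize(a,(480,480),interpolation=cv2.INTER_CUBIC);b=cv2.resize(w["image"][150:420,200:360],(280,480))
cv2.imwrite("pics/c17.png",np.hstack([a,b])[:,:,::-1])
```

```text
[ 0.53597779 -0.19494254]
t 43.45 tcp [ 0.4499 -0.3554  0.08  ] yaw -81.6 j6 0.7 gap 0.0289
roll units first -0.01 then shift units [ 3.631 -4.865  2.103] rows>= 5
dropper [248. 213.  69. 141.] 0.97 [ 0.4358 -0.3592  0.1   ]
```

View pics/c17.png

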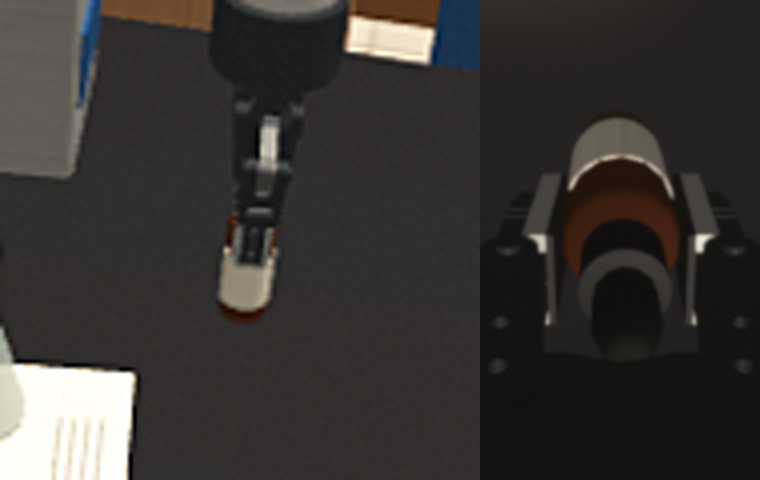

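Request:
step_arm --pt "0.15 -0.2 0 0" --pt "0.3 -0.4 0 0" --pt "0.45 -0.6 0 0" --pt "0.5 -0.67 0 0" --pt "0.5 -0.67 0 0" --pt "0.5 -0.67 0 0" --pt "0.45 -0.6 0 0" --pt "0.35 -0.47 0 0" --pt "0.25 -0.34 0 0" --pt "0.13 -0.17 0 0" --pt "0.05 -0.07 0 0" --pt "0 0 0 0" --pt "0 0 0 0" --pt "0 0 0 0"

```text
time: 45.0
tool_pos: [0.5362, -0.1961, 0.0807]
ee_rot: [0.997, 0.073, -0.0, 0.0]
wrist_force: [0.1, 0.8, -0.4]
finger_gap: 0.0291
gripper_force: 25.6
```

Run:
```python
from h import *
plan(.536,-.195,.018,-81.5)
s=bot.sense();print(s["wrist_force"])
w=wrist("w18.png","spray",.056)
im=w["image"][:,:,::-1].copy()
for z in(0,.078,.112):
  u=proj(w,[[.5973,-.1858,z]])[0];cv2.circle(im,(int(u[0]),int(u[1])),2,(0,0,255),-1)
cv2.imwrite("pics/w18.png",im)
```

```text
t 45.0 tcp [ 0.5362 -0.1961  0.0807] yaw -81.6 j6 1.01 gap 0.0291
roll units first -0.02 then shift units [-2.000e-03 -3.700e-02  2.089e+00] rows>= 3
[ 0.07174109  0.83270509 -0.4200728 ]
spray [252. 105.  63.  60.] 0.93 [ 0.5972 -0.1899  0.056 ]
```

View pics/w18.png

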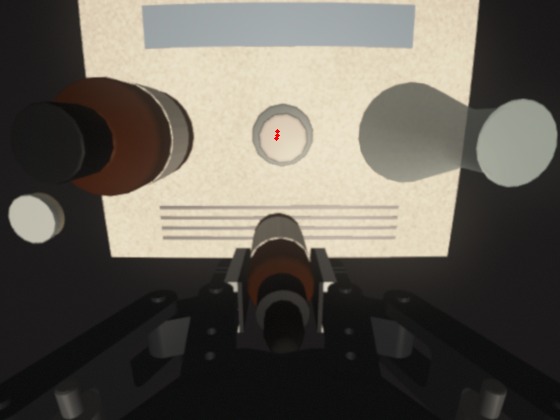

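The spray bottle stands at (283,137), within 3 mm of the midpoint, and the dropper hangs straight in front of it. Lowering.

Request:
step_arm --pt "0 0 0.2 0" --pt "0 0 0.3 0" --pt "0 0 0.4 0" --pt "0 0 0.4 0" --pt "0 0 0.3 0" --pt "0 0 0.2 0" --pt "0 0 0.12 0" --pt "0 0 0.08 0" --pt "0 0 0.06 0" --pt "0 0 0.02 0" --pt "0 0 0 0" --pt "0 0 0 0"

```text
time: 46.3
tool_pos: [0.5367, -0.1955, 0.0186]
ee_rot: [0.997, 0.073, 0.0, 0.0]
wrist_force: [0.2, -0.2, -1.9]
finger_gap: 0.0292
gripper_force: 25.6
```

Request:
step_arm --pt "0 0 0 0" --pt "0 0 0 0" --pt "0 0 0 0" --pt "0 0 0 0" --pt "0 0 0 0" --pt "0 0 0 0" --pt "0 0 0 0" --claw 0.7

```text
time: 47.0
tool_pos: [0.5365, -0.1955, 0.0183]
ee_rot: [0.997, 0.073, 0.0, 0.0]
wrist_force: [0.4, -0.5, 0.6]
finger_gap: 0.0596
gripper_force: 0.0
```

Request:
step_arm --pt "0 0 -0.2 0" --pt "0 0 -0.4 0" --pt "0 0 -0.6 0" --pt "0 0 -0.8 0" --pt "0 0 -0.9 0" --pt "0 0 -0.9 0" --pt "0 0 -0.7 0" --pt "0 0 -0.4 0" --pt "0 0 -0.1 0" --pt "0 0 0 0" --pt "0 0 0 0"

```text
time: 48.1
tool_pos: [0.536, -0.1952, 0.1668]
ee_rot: [0.997, 0.073, -0.001, -0.001]
wrist_force: [-0.9, 0.0, -1.4]
finger_gap: 0.0595
gripper_force: 0.0
```

Run:
```python
from h import *
w=wrist("w19.png","spray",.056); wrist("w19.png","dropper",.05)
f=bot.grab_frame("side");save(f,"s19.png")
a=cv2.resize(f["image"][60:320,150:400],(416,420));b=w["image"][:,90:470]
cv2.imwrite("pics/c19.png",np.hstack([a,b])[:,:,::-1])
for n,z in(("jar",.058),("dish",.029),("spray",.056),("dropper",.054),("flask",.06),("reagent",.06)):
    for d in bot.spot_in(n,f)[:1]: b=d["box"];print(n,d,at_z(f,(b[0]+b[2]/2,b[1]+b[3]/2),z))
```

```text
spray [262. 110.  41.  41.] 0.79 [ 0.5977 -0.1888  0.056 ]
dropper [263. 175.  34.  44.] 0.76 [ 0.5368 -0.1957  0.05  ]
dropper [131.  22. 298. 207.] 0.34 [ 0.6016 -0.186   0.05  ]
jar {'box': [184.3, 254.0, 31.9, 40.9], 'conf': 0.68} [0.60892432 0.21958538 0.058     ]
dish {'box': [183.3, 276.0, 34.9, 24.8], 'conf': 0.8} [0.60698553 0.23214495 0.029     ]
spray {'box': [260.6, 110.7, 15.0, 35.7], 'conf': 0.71} [ 0.5920402  -0.19813151  0.056     ]
dropper {'box': [282.4, 116.4, 14.2, 42.1], 'conf': 0.65} [ 0.5361825  -0.18314966  0.054     ]
flask {'box': [254.6, 79.6, 30.4, 53.0], 'conf': 0.98} [ 0.60829015 -0.27553124  0.06      ]
reagent {'box': [243.8, 135.7, 33.4, 53.8], 'conf': 0.89} [ 0.57811795 -0.08074846  0.06      ]
```

View pics/c19.png

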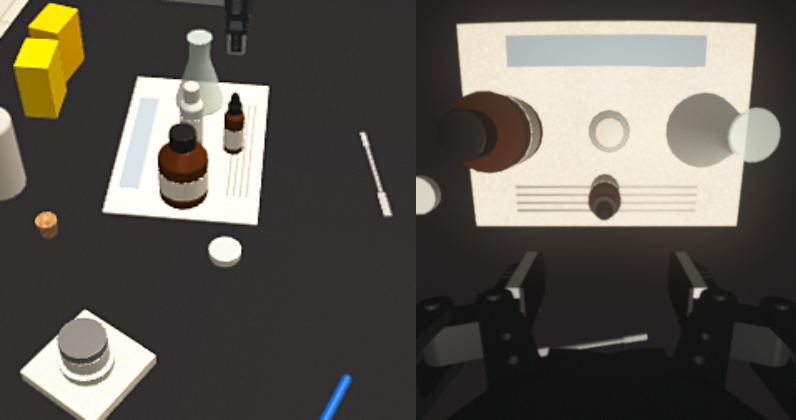

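The picture shows everything standing upright, centred and released. The spray-to-dropper distance is about 61 mm centre to centre, so I'm handing in.

```bash
python3 -c "
from rig import bot
print(bot.hand_in())"
```

```text
the job is handed in; nothing more can be done
None
```

The display is set out and handed in at about 48 s: the dish and jar measured within 3 mm of centre, the spray bottle within about 3 mm of the midpoint, the dropper about 30 mm clear in front of it, and the flask and reagent bottle showed no visible shift; the judge's verdict was not shown.

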